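# Stack the steel tumblers in the slanted stand

## Task

Put the two loose steel tumblers away: nest them, mouth outward, onto the tumbler that already sits in the slanted stand, so that all three make one straight stack with every shoulder fully down on the rim below. Leave the first tumbler in the stand, let go of the stack, and do not shift or tip the mug, the salt mill or the scoop.

Things in the scene. Friction and masses are not known exactly. Their poses are not given: they have to be found in the camera images.
- stand: fixed slanted tumbler stand: flat wooden foot 130 x 80 x 10 mm (x from -60 to +70 mm) with a dark steel socket, outer diameter 62 mm, on it. Origin: on the worktop under the middle of the foot's width; z up. The socket's axis leans 25 degrees from vertical towards the stand's own -x side, which faces roughly to the robot.
- stand_seat (a point): point on the socket's axis where the foot of the first tumbler rests, 35.4 mm in x, 0 in y and 40 mm in z from the stand's origin (in the stand's frame; this point has the stand's axes)
- tumbler_base: first tumbler, same shape and frame as tumbler_1, loose, seated in the socket; leans with it 25 degrees, mouth up and to the robot's side; its wide part stands wholly out of the socket. The next tumbler nests with its foot part inside this wide part (2 to 3 mm free all round) until its shoulder lies on this rim: its origin is then 49 mm along the axis from this origin
- tumbler_1: loose steel tumbler standing upright, mouth up, on the worktop; 90 mm tall, 0.18 kg, weighted base, 3 mm walls. Origin: centre of its foot's underside; +z along its axis to the mouth. Foot part, 0 to 41 mm up: outer diameter 45 mm widening to 50 mm. At 41 mm a flat outward shoulder; above it, to 90 mm, a straight part, outer diameter 62 mm, inner 56 mm. 
- tumbler_2: the other loose tumbler, standing upright, mouth up, on the worktop; same shape, size and frame as tumbler_1, and the same 49 mm step when nested
- mug: bystander: white mug with pale dots and a handle, 89 x 122 x 86 mm, standing at the left; origin at its underside, z up
- salt_mill: bystander: clear salt mill with a grey top, diameter 44 mm, 90 mm tall, standing upright behind the work; origin at its underside, z up
- scoop: bystander: small grey coffee scoop, 96 x 35 x 17 mm, lying flat behind the work; origin at its underside, z up
Mind the look-alikes: they are no part of the job. What is shaped like the tumbler_1 but blue is not meant.

How it is judged:
At the end, for the whole second after the job is handed in: First tumbler seated in the stand (8 mm, leaning 19 to 31 degrees); one loose tumbler, whichever, nested in it and the other in that one: each origin 49 mm (4 mm either way) along the lower one's axis, within 6 mm sideways in x and y, axes parallel within 5 degrees; all at rest (((z of tumbler_1 in the frame of tumbler_base between 0.045 and 0.053 m and x of tumbler_1 in the frame of tumbler_base between -0.006 and 0.006 m and y of tumbler_1 in the frame of tumbler_base between -0.006 and 0.006 m and angle between the z axis of tumbler_1 and the z axis of tumbler_base, either way round below 0.09 rad and z of tumbler_2 in the frame of tumbler_1 between 0.045 and 0.053 m and x of tumbler_2 in the frame of tumbler_1 between -0.006 and 0.006 m and y of tumbler_2 in the frame of tumbler_1 between -0.006 and 0.006 m and angle between the z axis of tumbler_2 and the z axis of tumbler_1, either way round below 0.09 rad) or (z of tumbler_2 in the frame of tumbler_base between 0.045 and 0.053 m and x of tumbler_2 in the frame of tumbler_base between -0.006 and 0.006 m and y of tumbler_2 in the frame of tumbler_base between -0.006 and 0.006 m and angle between the z axis of tumbler_2 and the z axis of tumbler_base, either way round below 0.09 rad and z of tumbler_1 in the frame of tumbler_2 between 0.045 and 0.053 m and x of tumbler_1 in the frame of tumbler_2 between -0.006 and 0.006 m and y of tumbler_1 in the frame of tumbler_2 between -0.006 and 0.006 m and angle between the z axis of tumbler_1 and the z axis of tumbler_2, either way round below 0.09 rad)) and distance between tumbler_base and stand_seat below 0.008 m and angle between tumbler_base's own z axis and vertical between 0.33 and 0.54 rad and linear speed of each of tumbler_base, tumbler_1, tumbler_2 below 0.02 m/s); the robot touches nothing.
It fails at once if the first tumbler is pulled out of the stand (over 30 mm from its seat) (distance between tumbler_base and stand_seat above 0.03 m).
It fails at once if a bystander is shifted by more than 20 mm (distance of any of mug, salt_mill, scoop from where it was at the start of the episode above 0.02 m).
It fails at once if the mug or the salt mill is tipped by more than 20 degrees (angle between any of mug, salt_mill's own z axis and vertical above 0.35 rad).
It also fails if it takes over 53 s, if anything falls off the work surface, if the arm or the gripper's body presses on something with over 40 N, if the wrist force passes 120 N, or if a joint passes its speed limit or range.

## Robot

A 6-joint arm with a two-finger parallel gripper is mounted at the origin on a cart in front of the work surface, level with it; the furniture and walls round the work are solid. World frame = base frame: x ahead of the robot, y to its left, z up, the work surface at z = 0. Lengths are in m, angles in rad, forces in N, time in s.
With the tool pointing down it reaches from about 0.3 to 0.775 m from the base axis. Payload 14.6 kg.
Tool frame: the origin (TCP) lies at the very end of the fingers, on their centre line; the grasp point (between the pads) lies 19 mm behind it; z points along the fingers, y is the line along which they close (so a half turn about z gives the same grasp; the last joint's range is limited). The gripper opens to 94 mm and grips with 3 to 60 N. Pads are 16 mm wide; open, the fingers measure 119 mm over their backs; the gripper's body (75 mm by 177 mm) begins 78 mm behind the grasp point.
Start: joints at [-1.298, 0.3, 1.521, -0, 1.321, -0.067], TCP at [0.183, -0.519, 0.205] pointing down, gripper open.
Joint ranges: [-3.03, 3.03], [-0.79, 2.21], [0.23, 2.52], [-1.04, 4.18], [0, 3.07], [-2.55, 2.55]. Speed limits (rad/s): [2.22, 2.22, 2.57, 3.14, 3.14, 3.14].

## Interface

Orientations are given as [roll, pitch, yaw] about the fixed x, y, z axes, in that order (R = Rz(yaw) Ry(pitch) Rx(roll)).
In Python, from station import ctrl, camera, camera_info, finder gives the robot as it stands.
- The arm moves only by the tool carry_out, never from a script. Its argument "motion" is a list of rows, each a list of 2 entries, a list of its own where there are three numbers: the shift along the tool's x, y, z as a fraction of full scale, then the turn about the tool's z as a fraction of full scale. A call has 1 to 12 rows; each row is the pose to reach, as a shift and turn from the pose commanded when the call began, along the tool's axes at that moment, turning the shorter way round; what a row does not reach only later rows make up. Full scale, the value 1, is 200 mm for a shift and 360 degrees for a turn. A row lasts 1/10 s, in which the tool goes at most 50 mm and 8.59 degrees, less where a joint would pass 70% of its speed; a pose out of reach is approached as far as the arm can. A call with a number of a shift or a turn outside -1 to 1 is refused whole. A call with a gripper value outside its range is refused whole. "hand" is the closure, from -1 (fully open) to 1 (shut), set as the call begins (left out, the last holds). The fingers move at their own pace and stop on an object; "force" is the grip in N (left out, the last holds). Time passes only in rows, so rows that repeat a pose let the fingers close. It gives the time, the measured TCP pose, the force, the opening and the grip force at its end, in the units of the state.
- ctrl.get_obs(): the state, without advancing time (a new reading comes with each control period).
- camera(name): name is "scene" or "top" or "wrist"; returns (picture, depth): 420x560x3 uint8, blue, green, red; 420x560 float32, m along the optical axis (not along the pixel's ray), 0 where there is no reading.
- camera_info(name): a dict with "camera_matrix" (3x3 intrinsics, pixels), "dist_coeffs" ([k1, k2, p1, p2, k3] as OpenCV has them; the pictures are not rectified), "origin" and "attitude" of the camera in the world. Camera axes: x right, y down, z forward; pixel columns grow to the right and rows downward; lengths in m; the calibration is good to about 2 mm. A picture is of the moment at which its call begins: read the wrist's pose just before it. camera_info takes no time and is no camera call; for the wrist camera it gives the pose at the moment of the call.
- ctrl.hand_in(): hands the job in; it is judged then, once.
Trained networks look in the newest picture that a camera, given by its name, has taken for a name from the list of things; names that differ only in an ending like _2 or _b are one class to them, and where a whole thing is asked for, a point or a joint stands for the part that bears it (a point fixed in the world has none). Each returns a list of dicts, best first, with "conf" (0 to 1); they miss things now and then, are a little off and sometimes report something else, mostly with a low value. They report only what shows in the picture. A call takes as long as a camera call. They do not tell look-alikes from the thing itself.
- finder.boxes_of(camera, query): "location" ([column, row] in pixels, amid what is visible of it).
- finder.cut_out(camera, query): "mask" (420x560 bool, what is visible of it) and "location" ([column, row] in pixels, amid what is visible of it).
- finder.pinpoint(camera, query): "location" ([column, row] in pixels: a listed point, or the origin of a listed thing).
The state is a dict: "time_s": time; "qpos": joint angles; "joint_vel": joint speeds; "tau": joint torques, N m; "ee_pos": TCP position; "eef_rot": TCP orientation; "force": force on the tool from outside, world axes, zero at the start; "moment": the same for the moment, N m; "grip_width": finger opening in m; "grip_force": force on a finger pad.
Only numpy, scipy, OpenCV 4.12 (cv2) and the standard library are available. Lean on these libraries where they do the work, as an engineer would, in place of code of your own. Each camera call takes 0.05 s, during which the arm holds its last target. There are 200 camera calls.

## Working session

There is one attempt and no reset: what is moved stays moved. The work goes in short steps, Python scripts to look and compute and a tool call to move; the robot and the scene stay as the last step left them, time stands still between calls to the robot, and variables do not carry over. Pictures are saved under pics/ and viewed, at most 10 in all, crops included, and the job is handed in when it is done.

Besides the shell and the picture viewer there is one more tool, called after "Request:" by a JSON object that holds its "method" and its "body". carry_out: Moves the arm, as the interface text tells. Its arguments: {"type":"object","properties":{"motion":{"type":"array","items":{"type":"array"}},"hand":{"type":"number"},"force":{"type":"number"}},"required":["motion"]}

```bash
ls; mkdir -p pics; python3 - <<'E'
from station import ctrl,camera,camera_info,finder
import cv2,numpy as np
o=ctrl.get_obs();print({k:np.round(v,3) for k,v in o.items()})
for n in("scene","top"):
    p,d=camera(n);cv2.imwrite(f"pics/{n}0.png",p);np.save(f"{n}_d.npy",d)
    i=camera_info(n);print(n,i)
    for q in("tumbler_1","stand","mug","salt_mill","scoop"):
        print(q,[(np.round(r["location"]).tolist(),round(r["conf"],2)) for r in finder.boxes_of(n,q)])
E
```

```text
pics
{'time_s': np.float64(0.0), 'qpos': array([-1.298,  0.3  ,  1.522,  0.   ,  1.321, -0.067]), 'joint_vel': array([-0.001,  0.   ,  0.001,  0.001, -0.001, -0.001]), 'tau': array([ 3.0000e-03, -5.3180e+01, -3.5274e+01,  7.1000e-02,  2.4000e-02,
       -0.0000e+00]), 'ee_pos': array([ 0.183, -0.518,  0.205]), 'eef_rot': array([-3.14, -0.  ,  0.34]), 'force': array([ 0.825, -0.454, -0.093]), 'moment': array([-0.009, -0.028, -0.039]), 'grip_force': np.float64(0.0), 'grip_width': np.float64(0.094)}
scene {'camera_matrix': array([[534.03491146,   0.        , 282.27606812],
       [  0.        , 534.03491146, 215.68245076],
       [  0.        ,   0.        ,   1.        ]]), 'dist_coeffs': array([-0.19452177,  0.        ,  0.        ,  0.        ,  0.        ]), 'origin': array([-0.77854651,  0.8167541 ,  0.78274306]), 'attitude': array([-2.03082942,  0.0118141 , -2.08660049])}
tumbler_1 [([241.0, 230.0], 0.77), ([309.0, 207.0], 0.65)]
stand []
mug [([168.0, 242.0], 0.78)]
salt_mill [([264.0, 213.0], 0.76)]
scoop []
top {'camera_matrix': array([[542.76526204,   0.        , 276.78744141],
       [  0.        , 542.76526204, 211.1807397 ],
       [  0.        ,   0.        ,   1.        ]]), 'dist_coeffs': array([-0.17225632,  0.        ,  0.        ,  0.        ,  0.        ]), 'origin': array([0.46032255, 0.06528231, 1.41924889]), 'attitude': array([-3.09414239,  0.00857128, -1.5501733 ])}
tumbler_1 [([212.0, 214.0], 0.93), ([359.0, 238.0], 0.93), ([318.0, 207.0], 0.68)]
stand [([400.0, 223.0], 0.94)]
mug [([128.0, 209.0], 0.78)]
salt_mill [([257.0, 184.0], 0.48)]
scoop [([359.0, 182.0], 0.75)]
```

```bash
python3 - <<'E'
import cv2
p=cv2.imread("pics/top0.png");cv2.imwrite("pics/topc.png",cv2.resize(p[120:320,80:480],None,fx=2,fy=2,interpolation=cv2.INTER_CUBIC))
E
```

```text
(no output)
```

View pics/topc.png

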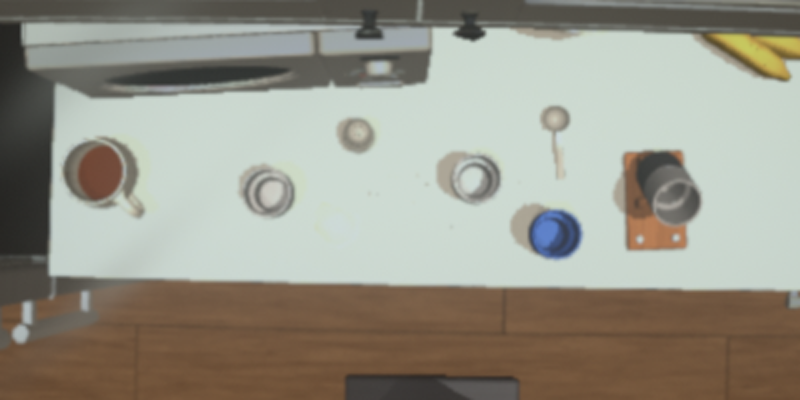

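View pics/scene0.png

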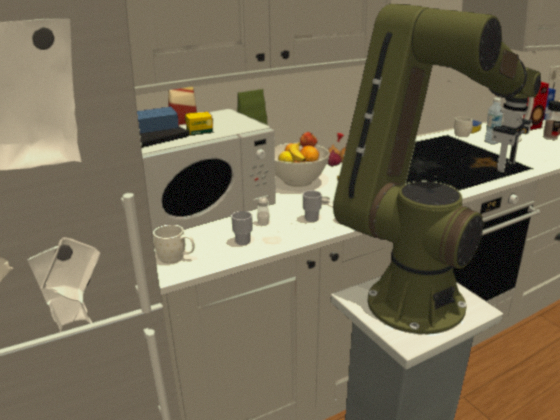

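The top view shows the following (full-image pixels):
- Loose steel tumblers are at (214,215) and (317,210).
- The blue look-alike at (357,236) is rejected.
- The stand is at (407,220), with the seated steel tumbler's mouth at about (417,218).
- The mug is at (128,208), the mill at (257,186) and the scoop at (358,185).

The scene view agrees, but the arm hides the stand there.

```bash
cat > h.py <<'E'
import numpy as np,cv2
from scipy.spatial.transform import Rotation as R
from station import ctrl,camera,camera_info,finder
def cloud(n,d,info=None):
    i=info or camera_info(n);K,D=i["camera_matrix"],i["dist_coeffs"]
    h,w=d.shape;u,v=np.meshgrid(np.arange(w),np.arange(h))
    r=cv2.undistortPoints(np.stack([u,v],-1).reshape(-1,1,2).astype(float),K,D).reshape(h,w,2)
    P=np.dstack([r*d[...,None],d])
    return P@R.from_euler("xyz",i["attitude"]).as_matrix().T+i["origin"]
def circ(p):
    A=np.c_[2*p,np.ones(len(p))];s=np.linalg.lstsq(A,(p**2).sum(1),rcond=None)[0]
    return s[:2],np.sqrt(s[2]+s[0]**2+s[1]**2)
E
python3 - <<'E'
from h import *
d=np.load("top_d.npy");C=cloud("top",d);img=cv2.imread("pics/top0.png")
print("table z",np.median(C[230:245,240:300,2]))
for n,(u,v) in dict(A=(214,215),B=(317,210),blue=(357,236),mill=(258,186),scoop=(358,180),mug=(128,208)).items():
    W=C[v-28:v+29,u-28:u+29].reshape(-1,3);t=W[W[:,2]>(.008 if n=="scoop" else .075)]
    print(n,len(t),t.min(0).round(3),t.max(0).round(3), (t[:,:2].min(0)+t[:,:2].max(0))/2, circ(t[t[:,2]>.08][:,:2]) if n in("A","B") else "")
W=C[185:255,385:440]
I=img[185:255,385:440].astype(int)
t=W.reshape(-1,3);zz=t[:,2]
hs=np.histogram(zz,bins=np.arange(-.01,.15,.01));print(hs[0])
m=(W[...,2]>.004)&(W[...,2]<.018)&(I[...,2]-I[...,0]>40)
p=W[m];print("foot",len(p),cv2.minAreaRect((p[:,:2]*1000).astype(np.float32)))
q=t[zz>.095];print("rim",q.min(0),q.max(0))
k=t[zz>.02];print("k",k.min(0),k.max(0))
E
```

```text
table z -0.0006845336952939762
A 134 [0.46  0.065 0.075] [0.538 0.264 1.419] [0.49914615 0.16485914] (array([0.48826793, 0.16174779]), np.float64(0.08459144877262076))
B 129 [ 0.46  -0.053  0.075] [0.56  0.065 1.419] [0.5104066  0.00612209] (array([0.50492643, 0.01141405]), np.float64(0.05628048907039782))
blue 137 [ 0.434 -0.153  0.075] [0.534 0.065 1.419] [ 0.48412744 -0.04379053] 
mill 323 [0.46  0.058 0.075] [0.655 0.197 1.419] [0.55751751 0.12745502] 
scoop 135 [ 0.46  -0.204  0.008] [0.68  0.065 1.419] [ 0.57020746 -0.06916457] 
mug 269 [0.46  0.065 0.075] [0.572 0.498 1.419] [0.51611245 0.28171418] 
[1399 1302  252   14   41   68   79   97  117   85   96  103   97   64
   19]
foot 575 ((511.72454833984375, -263.362060546875), (127.59700012207031, 76.6569595336914), 3.8233022689819336)
rim [ 0.46032255 -0.29443447  0.09514579] [0.55007226 0.06528231 1.41924889]
k [ 0.46032255 -0.29443447  0.02060654] [0.57134123 0.06528231 1.41924889]
```

```bash
python3 - <<'E'
from h import *
from scipy.optimize import least_squares
d=np.load("top_d.npy");C=cloud("top",d);C[d<.1]=np.nan;img=cv2.imread("pics/top0.png")
for n,(u,v) in dict(A=(214,215),B=(317,210),blue=(357,236),mill=(258,186),scoop=(358,182),mug=(128,208)).items():
    W=C[v-28:v+29,u-28:u+29].reshape(-1,3);t=W[(W[:,2]>(.008 if n=="scoop" else .08))&(W[:,2]<.13)]
    print(n,len(t),t.min(0).round(3),t.max(0).round(3), ((t[:,:2].min(0)+t[:,:2].max(0))/2).round(4), circ(t[:,:2]) if n in "AB" else "")
th=np.deg2rad(3.8);o=np.array([.5117,-.2634])-.005*np.array([np.cos(th),np.sin(th)])
print("stand",o)
W=C[185:255,385:440].reshape(-1,3);W=W[W[:,2]>.06]
rz=R.from_euler("z",th).as_matrix();S=(W-[*o,0])@rz   # stand frame
a=np.array([-np.sin(np.deg2rad(25)),0,np.cos(np.deg2rad(25))]);u=np.array([a[2],0,-a[0]])
Q=S-[.0354,0,.04];L=np.c_[Q@u,Q[:,1],Q@a]
rim=L[L[:,2]>.083];print("rim tumbler frame",len(rim),rim.min(0).round(4),rim.max(0).round(4),circ(rim[:,:2]))
r=np.hypot(rim[:,0],rim[:,1]);print(np.percentile(rim[:,2],[5,50,95]))
# other wall: microwave extents
for z0,z1 in((.1,.2),(.2,.6)):
    m=(C[...,2]>z0)&(C[...,2]<z1)&(C[...,0]>.4);p=C[m]
    if len(p):print(z0,len(p),[(round(y,2),p[(p[:,1]>y)&(p[:,1]<y+.1)][:,0].min().round(3)) for y in np.arange(-.5,.4,.1) if ((p[:,1]>y)&(p[:,1]<y+.1)).any()])
p=cv2.resize(img[170:260,190:440],None,fx=3.2,fy=3.2,interpolation=cv2.INTER_CUBIC);cv2.imwrite("pics/close.png",p)
E
```

```text
A 107 [0.478 0.206 0.081] [0.538 0.264 0.096] [0.5082 0.235 ] (array([0.50799623, 0.23502213]), np.float64(0.028712384673663983))
B 104 [ 0.501 -0.053  0.08 ] [0.56  0.007 0.095] [ 0.5308 -0.0232] (array([ 0.53091957, -0.02310771]), np.float64(0.02921555306064157))
blue 114 [ 0.434 -0.153  0.081] [ 0.534 -0.05   0.096] [ 0.4841 -0.1016] 
mill 236 [0.57  0.058 0.08 ] [0.654 0.197 0.128] [0.6122 0.1275] 
scoop 117 [ 0.529 -0.204  0.008] [ 0.68  -0.052  0.09 ] [ 0.6045 -0.128 ] 
mug 186 [0.485 0.402 0.08 ] [0.572 0.498 0.092] [0.5283 0.4498] 
stand [ 0.50671099 -0.26373137]
rim tumbler frame 130 [-0.0296 -0.0304  0.0831] [0.0302 0.0302 0.0985] (array([ 0.00057021, -0.00041819]), np.float64(0.02840051790977479))
[0.08354551 0.08770734 0.0922171 ]
0.1 3107 [(np.float64(-0.3), np.float64(0.478)), (np.float64(-0.2), np.float64(0.711)), (np.float64(-0.0), np.float64(0.649)), (np.float64(0.1), np.float64(0.645)), (np.float64(0.2), np.float64(0.644)), (np.float64(0.3), np.float64(0.641))]
0.2 27126 [(np.float64(-0.5), np.float64(0.647)), (np.float64(-0.4), np.float64(0.646)), (np.float64(-0.3), np.float64(0.646)), (np.float64(-0.2), np.float64(0.646)), (np.float64(-0.1), np.float64(0.647)), (np.float64(-0.0), np.float64(0.625)), (np.float64(0.1), np.float64(0.625)), (np.float64(0.2), np.float64(0.64)), (np.float64(0.3), np.float64(0.633))]
```

View pics/close.png

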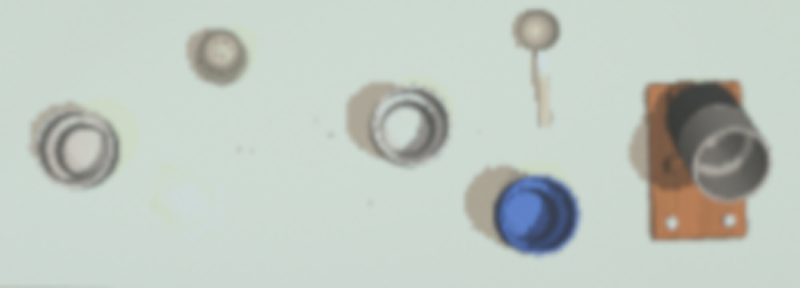

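The close crop confirms two steel tumblers, with the blue cup excluded. The seated tumbler's rim fits the stand pose to under 1 mm. Next I compute the nesting path in 2D, since the tool can't tilt and the tumbler has to swivel in the grip.

```bash
cat >> h.py <<'E'
TH=np.deg2rad(3.8);O=np.array([.5067,-.2637,0]);A25=np.deg2rad(25)
def stand2w(p): return O+R.from_euler("z",TH).as_matrix()@np.asarray(p,float)
def shift(target,yaw=None):
    o=ctrl.get_obs();r=R.from_euler("xyz",o["eef_rot"])
    s=r.inv().apply(np.asarray(target)-o["ee_pos"])/.2
    return s.round(4).tolist(), None if yaw is None else round(float((o["eef_rot"][2]-yaw)/(2*np.pi)),4)
E
cat > plan.py <<'E'
import numpy as np
from shapely.geometry import Polygon
E
python3 - <<'E'
from h import *
i=camera_info("wrist");r=R.from_euler("xyz",ctrl.get_obs()["eef_rot"]).inv()
print("cam in tool",r.apply(i["origin"]-ctrl.get_obs()["ee_pos"]),"axis",r.apply(R.from_euler("xyz",i["attitude"]).as_matrix()[:,2]),i["camera_matrix"][0,0])
for n,t in dict(stand=[.50,-.264,.33],B=[.531,-.0231,.16]).items(): print(n,shift(t,.066))
# nesting plan, stand xz mm; lower rim frame: origin rim centre, axis a
a=np.array([-np.sin(A25),np.cos(A25)]);u=np.array([a[1],-a[0]]);rim=np.array([35.4,40])+90*a
s=np.linspace(0,1,40)[:,None]
half=[(22.5,0),(25,41),(31,41)]
prof=np.vstack([np.array(half[k])*(1-s)+np.array(half[k+1])*s for k in(0,1)]);prof=np.vstack([prof,prof*[-1,1]])
def clear(o,t):  # o foot centre rel to rim, tilt t: min signed distance of profile pts to walls
    T=np.array([[np.cos(t),-np.sin(t)],[np.sin(t),np.cos(t)]])  # lean left
    P=prof@T.T+o; U=P@u; S=P@a
    # wall boxes |U| in 28..31, S<0
    return np.min(np.hypot(np.maximum(np.abs(np.abs(U)-29.5)-1.5,0),np.maximum(S,0)))
h=68
for td in(0,5,10,15,20,25):
    t=np.deg2rad(td);best=[]
    for dS in np.arange(-43,5,1.):
        c=[(clear(dU*u+dS*a,t),dU) for dU in np.arange(-10,10,.5)];m=max(c)
        if m[0]>1: 
            o=rim+m[1]*u+dS*a;pv=o+h*np.array([-np.sin(t),np.cos(t)])
            print(td,"insert",dS,"clr",round(m[0],1),"foot",o.round(1),"pivot",pv.round(1));break
E
```

```text
cam in tool [ 0.07325428  0.00060269 -0.17832448] axis [-2.54002369e-01  2.23125014e-04  9.67203571e-01] 313.42251574888667
stand ([1.9172, -0.6722, -0.6228], 0.0436)
B ([2.4648, -1.7562, 0.2272], 0.0436)
0 insert -14.0 clr 1.1 foot [ -2.6 106.1] pivot [ -2.6 174.1]
5 insert -18.0 clr 1.1 foot [ -0.  102.9] pivot [ -5.9 170.7]
10 insert -24.0 clr 1.3 foot [ 3.  97.7] pivot [ -8.8 164.7]
15 insert -34.0 clr 1.3 foot [ 7.7 88.9] pivot [ -9.9 154.5]
20 insert -37.0 clr 1.3 foot [11.6 87.4] pivot [-11.6 151.3]
25 insert -43.0 clr 1.5 foot [ 6.5 78.4] pivot [-22.3 140. ]
```

Request:
{"method": "carry_out", "body": {"motion": [[[1.0,-0.3,-0.32],0.0436],[[1.0,-0.3,-0.32],0.0436],[[1.0,-0.3,-0.32],0.0436],[[1.0,-0.3,-0.32],0.0436],[[1.0,-0.3,-0.32],0.0436]], "hand": -1}}

```text
time_s: 1.1
ee_pos: [0.3545, -0.3933, 0.271]
eef_rot: [3.14, -0.002, 0.068]
force: [-0.5, -0.3, 0.1]
grip_width: 0.0936
grip_force: 0.0
```

```bash
python3 -c "
from h import *
print(shift([.53,-.264,.27],.066),ctrl.get_obs()['ee_pos'])"
```

```text
([0.9196, -0.5849, 0.0056], 0.0004) [ 0.35449441 -0.39328162  0.27101964]
```

Request:
{"method": "carry_out", "body": {"motion": [[[0.92,-0.585,0],0],[[0.92,-0.585,0],0],[[0.92,-0.585,0],0],[[0.92,-0.585,0],0],[[0.92,-0.585,0],0],[[0.92,-0.585,0],0]]}}

```text
time_s: 1.7
ee_pos: [0.529, -0.265, 0.2689]
eef_rot: [-3.141, 0.001, 0.069]
force: [-0.5, -0.3, -0.1]
grip_width: 0.0935
grip_force: 0.0
```

```bash
cat > standfit.py <<'E'
from h import *
def look(n,tag,org,k=0):
    i=camera_info(n);p,d=camera(n);cv2.imwrite(f"pics/{tag}.png",p)
    C=cloud(n,d,i).reshape(-1,3)[(d>.1).ravel()]
    S=(C-org)@R.from_euler("z",TH).as_matrix()
    a=np.array([-np.sin(A25),0,np.cos(A25)]);u=np.array([a[2],0,-a[0]])
    Q=S-[.0354,0,.04];L=np.c_[Q@u,Q[:,1],Q@a]
    return C,L
E
python3 - <<'E'
from standfit import *
print(ctrl.get_obs()["ee_pos"])
C,L=look("wrist","w1",O);r=np.hypot(L[:,0],L[:,1])
rim=L[(r<.036)&(r>.024)&(L[:,2]>.085)&(L[:,2]<.096)]
print(len(rim),np.percentile(rim,[1,50,99],axis=0).round(4),circ(rim[:,:2]))
ins=L[(r<.025)&(L[:,2]>-.01)];print("bottom",np.percentile(ins[:,2],[2,10,50]).round(4))
f=C[(C[:,2]>.006)&(C[:,2]<.014)&(abs(C[:,0]-.51)<.1)&(abs(C[:,1]+.264)<.06)]
print("foot",len(f),cv2.minAreaRect((f[:,:2]*1000).astype(np.float32)))
t=C[(C[:,2]<.006)];print("table",np.median(t[:,2]))
print(shift([.531,-.0231,.16],.066))
E
```

```text
[ 0.52901054 -0.26499009  0.26891278]
571 [[-0.0301 -0.0336  0.0851]
 [ 0.0042 -0.0044  0.0885]
 [ 0.0307  0.026   0.0902]] (array([ 0.00069645, -0.00364358]), np.float64(0.029204803829914847))
bottom [0.0286 0.032  0.0425]
foot 815 ((512.84033203125, -267.42095947265625), (129.11093139648438, 79.12267303466797), 2.6401617527008057)
table -0.0008757764244000099
([0.0976, -1.2118, 0.5455], 0.0002)
```

View pics/w1.png

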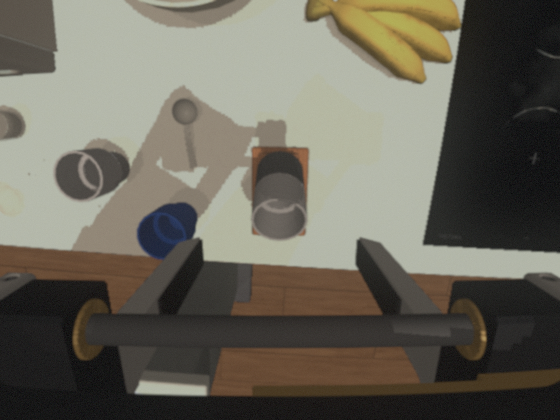

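The wrist picture shows the stand's rim at (279,218), between the finger tips (200 and 360). Loose tumbler B is at (92,175) and the blue cup at (168,230). The wrist and top cameras disagree by about 3.5 mm in y, so I'll calibrate against the gripped tumbler.

Request:
{"method": "carry_out", "body": {"motion": [[[0.05,-0.6,0],0],[[0.05,-0.6,0],0],[[0.05,-0.6,0],0],[[0.05,-0.6,0],0],[[0.05,-0.6,0],0]]}}

```text
time_s: 2.25
ee_pos: [0.5293, -0.1474, 0.2698]
eef_rot: [3.141, -0.0, 0.065]
force: [-0.5, -1.5, -0.2]
grip_width: 0.0937
grip_force: 0.0
```

Request:
{"method": "carry_out", "body": {"motion": [[[0.05,-0.61,0],0],[[0.05,-0.61,0],0],[[0.05,-0.61,0],0],[[0.05,-0.61,0],0]]}}

```text
time_s: 2.65
ee_pos: [0.5318, -0.0232, 0.2695]
eef_rot: [-3.142, -0.0, 0.067]
force: [-0.3, -0.9, -0.1]
grip_width: 0.0942
grip_force: 0.0
```

```bash
python3 - <<'E'
from h import *
o=ctrl.get_obs();print(o["ee_pos"],o["eef_rot"])
i=camera_info("wrist");p,d=camera("wrist");C=cloud("wrist",d,i).reshape(-1,3)[(d>.1).ravel()]
for nm,c in dict(B=(.531,-.023)).items():
    q=C[(np.hypot(C[:,0]-c[0],C[:,1]-c[1])<.045)&(C[:,2]>.084)&(C[:,2]<.1)];print(nm,len(q),circ(q[:,:2]),np.median(q[:,2]))
T=R.from_euler("xyz",o["eef_rot"]).inv().apply(C-o["ee_pos"])
f=T[(abs(T[:,2]+.01)<.012)&(abs(T[:,1])<.08)&(abs(T[:,0])<.03)]
for s in(-1,1):
    g=f[f[:,1]*s>0];print(s,len(g),np.percentile(g,[2,50,98],axis=0).round(4))
print(shift([.531,-.0235,.049],.066))
E
```

```text
[ 0.5317831  -0.02319799  0.26950595] [-3.14154936e+00 -1.19085352e-04  6.68496579e-02]
B 460 (array([ 0.5329468 , -0.02639875]), np.float64(0.02917587400130992)) 0.08876689639102497
-1 574 [[-0.0078 -0.0575 -0.0216]
 [ 0.0075 -0.0467 -0.0123]
 [ 0.0096 -0.046   0.0001]]
1 578 [[-0.0078  0.0474 -0.0215]
 [ 0.0074  0.048  -0.0122]
 [ 0.0094  0.059   0.0002]]
([-0.0038, -0.0057, 1.1022], -0.0)
```

Request:
{"method": "carry_out", "body": {"motion": [[[0,0,0.6],0],[[0,0,0.6],0],[[0,0,0.6],0],[[0,0,0.6],0],[[0,0,0.6],0]]}}

```text
time_s: 3.2
ee_pos: [0.5323, -0.0253, 0.1504]
eef_rot: [3.141, -0.001, 0.064]
force: [0.2, -0.3, 0.3]
grip_width: 0.0941
grip_force: 0.0
```

Request:
{"method": "carry_out", "body": {"motion": [[[0,0.005,0.25],0],[[0,0.005,0.5],0],[[0,0.005,0.5],0],[[0,0.005,0.5],0]]}}

```text
time_s: 3.6
ee_pos: [0.533, -0.0253, 0.0517]
eef_rot: [3.141, -0.002, 0.065]
force: [-0.2, -1.0, 0.2]
grip_width: 0.0943
grip_force: 0.0
```

Request:
{"method": "carry_out", "body": {"motion": [[[0,0,0],0],[[0,0,0],0],[[0,0,0],0],[[0,0,0],0],[[0,0,0],0],[[0,0,0],0],[[0,0,0],0],[[0,0,0],0]], "hand": 1, "force": 12}}

```text
time_s: 4.4
ee_pos: [0.5323, -0.0248, 0.0501]
eef_rot: [3.141, -0.001, 0.066]
force: [-1.4, 0.1, 6.5]
grip_width: 0.0631
grip_force: 12.0
```

Request:
{"method": "carry_out", "body": {"motion": [[[0,0,-0.15],0],[[0,0,-0.4],0],[[0,0,-0.65],0],[[0,0,-0.85],0],[[0,0,-0.85],0],[[0,0,-0.85],0]]}}

```text
time_s: 5.0
ee_pos: [0.5317, -0.0246, 0.2191]
eef_rot: [-3.142, 0.0, 0.066]
force: [-0.3, 0.6, -3.3]
grip_width: 0.0627
grip_force: 12.0
```

```bash
python3 - <<'E'
from h import *
o=ctrl.get_obs();print(o["ee_pos"],o["eef_rot"],o["grip_width"],o["force"])
i=camera_info("wrist");p,d=camera("wrist");cv2.imwrite("pics/w2.png",p);C=cloud("wrist",d,i).reshape(-1,3)[(d>.05).ravel()]
T=R.from_euler("xyz",o["eef_rot"]).inv().apply(C-o["ee_pos"])
# rim at tool z ~ -.041
f=T[(np.hypot(T[:,0],T[:,1])<.04)&(T[:,2]<-.033)&(T[:,2]>-.05)]
print("rim in tool",len(f),circ(f[:,:2]) if len(f)>5 else "",np.percentile(f,[2,50,98],axis=0).round(4))
p,d=camera("top");cv2.imwrite("pics/t2.png",p);C=cloud("top",d).reshape(-1,3)[(d>.1).ravel()]
T=R.from_euler("xyz",o["eef_rot"]).inv().apply(C-o["ee_pos"])
f=T[(np.hypot(T[:,0],T[:,1])<.06)&(T[:,2]<-.03)&(T[:,2]>-.05)]
print("top",len(f),np.percentile(f,[2,50,98],axis=0).round(4) if len(f) else "")
def ring(org):
    pass
z=cv2.hconcat([cv2.imread("pics/w2.png")[120:,:],p[150:450,:][:300]][:1]);cv2.imwrite("pics/w2c.png",z)
E
```

```text
[ 0.53167344 -0.02459169  0.21905532] [-3.14153527e+00  6.39292653e-05  6.59420238e-02] 0.06271874515481494 [-0.33294779  0.55731294 -3.26577365]
rim in tool 3155 (array([0.00070871, 0.00042115]), np.float64(0.03065788103499799)) [[-0.0183 -0.0369 -0.0489]
 [ 0.0087 -0.0002 -0.0387]
 [ 0.0304  0.0371 -0.0334]]
top 5 [[-0.0308 -0.0119 -0.0371]
 [-0.0306 -0.0098 -0.0358]
 [-0.0284 -0.0057 -0.0342]]
```

View pics/w2.png

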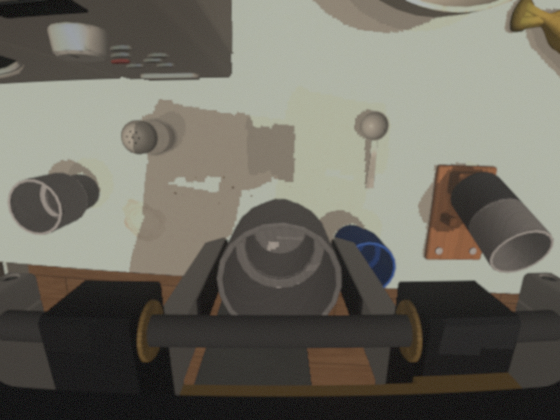

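Request:
{"method": "carry_out", "body": {"motion": [[[-0.02,0.12,0],0],[[-0.05,0.3,0],0],[[-0.08,0.46,0],0],[[-0.107,0.597,0],0],[[-0.107,0.597,0],0]]}}

```text
time_s: 5.6
ee_pos: [0.5174, -0.1476, 0.2174]
eef_rot: [-3.141, 0.003, 0.063]
force: [-0.5, 0.6, -2.4]
grip_width: 0.063
grip_force: 12.0
```

Request:
{"method": "carry_out", "body": {"motion": [[[-0.02,0.12,0],0],[[-0.05,0.3,0],0],[[-0.08,0.46,0],0],[[-0.107,0.597,0],0],[[-0.107,0.597,0],0],[[-0.107,0.597,0],0]]}}

```text
time_s: 6.2
ee_pos: [0.5047, -0.2652, 0.2181]
eef_rot: [-3.14, 0.002, 0.065]
force: [0.1, 0.9, -2.6]
grip_width: 0.0633
grip_force: 12.0
```

```bash
cat > seq.py <<'E'
from h import *
O=np.array([.5073,-.2655,0]);TH=np.deg2rad(3.3)
def seq(extra,pts,h0=68,h=69):
    a=np.array([-np.sin(A25),np.cos(A25)])
    for p in pts:
        q=np.array(p)+extra*a+[0,h-h0]
        w=O+R.from_euler("z",TH).as_matrix()@np.array([q[0],0,q[1]-19])/1
        w=O+R.from_euler("z",TH).as_matrix()@(np.array([q[0],0,q[1]-19])/1000)
        print(p,w.round(4),shift(w,.066))
pts=[(-2.6,190),(-2.6,174),(-5.9,170.7),(-8.8,164.7),(-10,155),(-12,151),(-14,146)]
E
python3 - <<'E'
from seq import *
o=ctrl.get_obs();print(o["ee_pos"],o["eef_rot"],o["force"])
seq(0,pts)
C=cloud("wrist",camera("wrist")[1]).reshape(-1,3)
T=R.from_euler("xyz",o["eef_rot"]).inv().apply(C-o["ee_pos"])
f=T[(np.hypot(T[:,0],T[:,1])<.033)&(T[:,2]<-.036)&(T[:,2]>-.046)];print("rim",circ(f[:,:2]))
E
```

```text
[ 0.50468118 -0.26517964  0.21805189] [-3.13996487e+00  1.82660059e-03  6.52760145e-02] [ 0.13173165  0.89124425 -2.62880057]
(-2.6, 190) [ 0.5047 -0.2656  0.172 ] ([0.0004, 0.0027, 0.2303], -0.0001)
(-2.6, 174) [ 0.5047 -0.2656  0.156 ] ([0.0005, 0.0029, 0.3103], -0.0001)
(-5.9, 170.7) [ 0.5014 -0.2658  0.1527] ([-0.0159, 0.0028, 0.3268], -0.0001)
(-8.8, 164.7) [ 0.4985 -0.266   0.1467] ([-0.0304, 0.0027, 0.3568], -0.0001)
(-10, 155) [ 0.4973 -0.2661  0.137 ] ([-0.0363, 0.0027, 0.4053], -0.0001)
(-12, 151) [ 0.4953 -0.2662  0.133 ] ([-0.0463, 0.0027, 0.4253], -0.0001)
(-14, 146) [ 0.4933 -0.2663  0.128 ] ([-0.0562, 0.0026, 0.4504], -0.0001)
rim (array([0.00060963, 0.00015643]), np.float64(0.029482009645215686))
```

Request:
{"method": "carry_out", "body": {"motion": [[[0,0,0.1],0],[[0,0,0.2],0],[[0,0,0.25],0],[[0,0,0.28],0],[[0,0,0.31],0],[[0,0,0.31],0]], "force": 10}}

```text
time_s: 6.85
ee_pos: [0.5049, -0.2655, 0.1572]
eef_rot: [-3.141, 0.0, 0.066]
force: [0.7, -1.9, -1.9]
grip_width: 0.0629
grip_force: 10.0
```

Request:
{"method": "carry_out", "body": {"motion": [[[-0.008,0,0.008],0],[[-0.016,0,0.016],0],[[-0.024,0,0.03],0],[[-0.03,0,0.046],0],[[-0.03,0,0.046],0],[[-0.03,0,0.046],0]]}}

```text
time_s: 7.45
ee_pos: [0.4994, -0.2664, 0.1489]
eef_rot: [3.141, -0.002, 0.066]
force: [2.3, -0.7, 3.3]
grip_width: 0.0629
grip_force: 10.0
```

```bash
cat > tilt.py <<'E'
from h import *
def held(save=None):
    o=ctrl.get_obs();p,d=camera("wrist")
    if save: cv2.imwrite(f"pics/{save}.png",p)
    C=cloud("wrist",d);T=R.from_euler("xyz",o["eef_rot"]).inv().apply(C.reshape(-1,3)-o["ee_pos"]).reshape(C.shape)
    print("pos",o["ee_pos"].round(4),"F",o["force"].round(1))
    # rim top: for each tool-y strip, shallowest points (min tool z) -> near(+x) & far edges
    Q=T.reshape(-1,3);Q=Q[(d.ravel()>.05)&(abs(Q[:,1])<.02)&(Q[:,2]<-.02)&(Q[:,2]>-.07)&(abs(Q[:,0])<.06)]
    for b in np.arange(-.05,.05,.005):
        s=Q[(Q[:,0]>=b)&(Q[:,0]<b+.005)]
        if len(s)>5:print(round(b,3),len(s),s[:,2].min().round(4),s[:,2].max().round(4))
E
python3 -c "
from tilt import *
held('w3')"
```

```text
pos [ 0.4994 -0.2664  0.1489] F [ 2.3 -0.7  3.3]
-0.03 254 -0.0281 -0.02
-0.025 356 -0.0355 -0.02
-0.02 62 -0.0376 -0.02
0.02 222 -0.0414 -0.0202
0.025 903 -0.0415 -0.0201
0.03 290 -0.0408 -0.0202
```

View pics/w3.png

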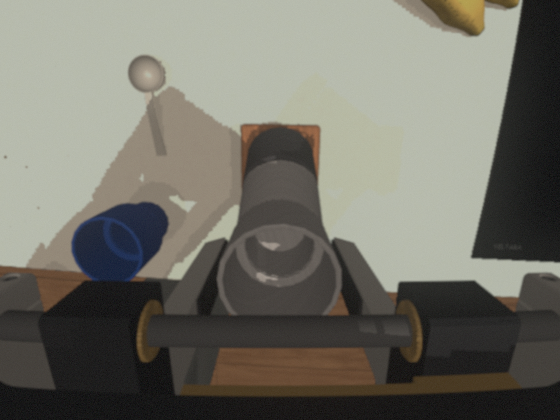

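The wrist picture shows the held tumbler in the mouth at (280,265), laterally in line with the socket. Contact forces are small, so I continue down along the path.

Request:
{"method": "carry_out", "body": {"motion": [[[-0.004,0,0.012],0],[[-0.008,0,0.024],0],[[-0.01,0,0.036],0],[[-0.012,0,0.048],0],[[-0.012,0,0.048],0]], "force": 6}}

```text
time_s: 8.0
ee_pos: [0.4962, -0.2661, 0.1379]
eef_rot: [-3.141, 0.001, 0.066]
force: [1.6, -0.6, -0.7]
grip_width: 0.0632
grip_force: 6.0
```

```bash
python3 -c "
from tilt import *
held('w4')"
```

```text
pos [ 0.4962 -0.2661  0.1379] F [ 1.6 -0.6 -0.7]
-0.03 286 -0.0283 -0.02
-0.025 422 -0.0351 -0.0201
-0.02 61 -0.0362 -0.0201
0.015 35 -0.0448 -0.0421
0.02 481 -0.0459 -0.02
0.025 1409 -0.0467 -0.02
0.03 396 -0.0362 -0.02
```

Request:
{"method": "carry_out", "body": {"motion": [[[-0.005,0,0.012],0],[[-0.009,0,0.024],0],[[-0.012,0,0.036],0],[[-0.014,0,0.046],0],[[-0.014,0,0.046],0]]}}

```text
time_s: 8.55
ee_pos: [0.4932, -0.2664, 0.1291]
eef_rot: [-3.141, 0.001, 0.066]
force: [-3.6, 1.1, 0.5]
grip_width: 0.0626
grip_force: 6.0
```

```bash
python3 -c "
from tilt import *
held('w5')"
```

```text
pos [ 0.4932 -0.2664  0.1291] F [-3.6  1.1  0.5]
-0.03 312 -0.0282 -0.02
-0.025 270 -0.0316 -0.02
-0.02 8 -0.0224 -0.0204
0.01 34 -0.0483 -0.0464
0.015 439 -0.0504 -0.0345
0.02 1456 -0.0517 -0.0223
0.025 1282 -0.0456 -0.02
0.03 496 -0.0328 -0.02
```

Request:
{"method": "carry_out", "body": {"motion": [[[0.003,0,0.006],0],[[0.006,0,0.014],0],[[0.006,0,0.014],0]]}}

```text
time_s: 8.9
ee_pos: [0.4948, -0.2665, 0.1266]
eef_rot: [3.141, 0.0, 0.066]
force: [-4.3, -0.1, 2.9]
grip_width: 0.0626
grip_force: 6.0
```

Request:
{"method": "carry_out", "body": {"motion": [[[0,0,0],0],[[0,0,0],0],[[0,0,0],0],[[0,0,0],0],[[0,0,0],0]], "hand": -1}}

```text
time_s: 9.4
ee_pos: [0.495, -0.2664, 0.1266]
eef_rot: [3.142, -0.0, 0.066]
force: [0.9, -0.4, -0.0]
grip_width: 0.0935
grip_force: 0.0
```

Request:
{"method": "carry_out", "body": {"motion": [[[0,0,-0.2],0],[[0,0,-0.45],0],[[0,0,-0.7],0],[[0,0,-0.7],0],[[0,0,-0.7],0]]}}

```text
time_s: 9.9
ee_pos: [0.4951, -0.2665, 0.2672]
eef_rot: [3.141, -0.001, 0.066]
force: [-0.2, 0.1, -0.1]
grip_width: 0.0941
grip_force: 0.0
```

```bash
cat > chk.py <<'E'
from seq import *
import sys
def chk(org,n,tag):
    a=np.array([-np.sin(A25),0,np.cos(A25)]);u=np.array([a[2],0,-a[0]])
    i=camera_info(n);p,d=camera(n);cv2.imwrite(f"pics/{tag}.png",p)
    C=cloud(n,d,i).reshape(-1,3)[(d>.1).ravel()]
    Q=(C-org)@R.from_euler("z",TH).as_matrix()-[.0354,0,.04];L=np.c_[Q@u,Q[:,1],Q@a]
    r=np.hypot(L[:,0],L[:,1]);L=L[(r<.05)&(L[:,2]>.1)]
    print(n,"axial hist",np.histogram(L[:,2],np.arange(.1,.22,.005))[0])
    top=np.percentile(L[:,2],98);rim=L[(L[:,2]>top-.006)];m=rim[:,:2]
    print("top",top.round(4),"rim circ",circ(m),"plane",np.linalg.lstsq(np.c_[m,np.ones(len(m))],rim[:,2],rcond=None)[0].round(3),len(m))
E
python3 - <<'E'
from chk import *
chk(O,"wrist","w6");chk(O,"top","t6")
o=ctrl.get_obs();print(o["ee_pos"],o["force"])
print(shift([.5085,.2335,.27],.066))
E
```

```text
wrist axial hist [315 335 340 373 393 385 442 699   0   0   0   0   0   0   0   0   0   0
   0   0   0   0   0]
top 0.1388 rim circ (array([ 0.00071654, -0.00097199]), np.float64(0.029221822117903074)) plane [ 0.003 -0.002  0.137] 896
top axial hist [6 3 4 2 4 1 0 0 0 0 0 0 0 0 0 0 0 0 0 0 0 0 0]
top 0.1251 rim circ (array([-0.0002447,  0.0213976]), np.float64(0.01099382058451668)) plane [-0.249  4.263 -0.012] 5
[ 0.49454535 -0.26620257  0.26519052] [ 1.34919211 -0.60778707 -0.86452405]
([0.2339, -2.4885, -0.0213], -0.0)
```

View pics/w6.png

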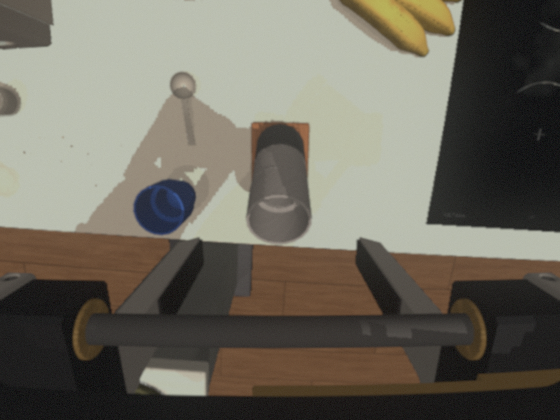

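The picture shows the first nest at (279,200), straight. Its rim measures 138.8 mm along the axis (139 expected) with 0.003 rad tilt, so it is seated. Next is tumbler A.

Request:
{"method": "carry_out", "body": {"motion": [[[0.08,-0.83,0],0],[[0.08,-0.83,0],0],[[0.08,-0.83,0],0],[[0.08,-0.83,0],0],[[0.08,-0.83,0],0]]}}

```text
time_s: 10.5
ee_pos: [0.4997, -0.0976, 0.2655]
eef_rot: [-3.141, 0.002, 0.069]
force: [0.2, -0.7, 0.7]
grip_width: 0.094
grip_force: 0.0
```

Request:
{"method": "carry_out", "body": {"motion": [[[0.08,-0.83,0],0],[[0.08,-0.83,0],0],[[0.08,-0.83,0],0],[[0.08,-0.83,0],0],[[0.08,-0.83,0],0]]}}

```text
time_s: 11.0
ee_pos: [0.5049, 0.068, 0.2655]
eef_rot: [-3.142, 0.002, 0.068]
force: [0.5, 0.1, 0.7]
grip_width: 0.0943
grip_force: 0.0
```

Request:
{"method": "carry_out", "body": {"motion": [[[0.08,-0.83,0],0],[[0.08,-0.83,0],0],[[0.08,-0.83,0],0],[[0.08,-0.83,0],0],[[0.08,-0.83,0],0],[[0.08,-0.83,0],0]]}}

```text
time_s: 11.6
ee_pos: [0.5105, 0.2319, 0.266]
eef_rot: [3.141, 0.001, 0.065]
force: [-0.2, -0.3, 0.0]
grip_width: 0.094
grip_force: 0.0
```

```bash
python3 - <<'E'
from h import *
o=ctrl.get_obs();print(o["ee_pos"],o["eef_rot"])
i=camera_info("wrist");p,d=camera("wrist");C=cloud("wrist",d,i).reshape(-1,3)[(d>.1).ravel()]
c=(.508,.234)
q=C[(np.hypot(C[:,0]-c[0],C[:,1]-c[1])<.045)&(C[:,2]>.084)&(C[:,2]<.1)];print(len(q),circ(q[:,:2]),np.median(q[:,2]))
print(shift([.5085,.2335,.05],.066))
E
```

```text
[0.51046549 0.23189755 0.26603856] [3.14085450e+00 9.90897638e-04 6.48119736e-02]
475 (array([0.51021036, 0.23320115]), np.float64(0.029164302350634743)) 0.08871233421194635
([-0.0088, -0.0101, 1.0817], -0.0003)
```

Request:
{"method": "carry_out", "body": {"motion": [[[-0.006,-0.01,0.55],0],[[-0.006,-0.01,0.55],0],[[-0.006,-0.01,0.55],0],[[-0.006,-0.01,0.55],0]]}}

```text
time_s: 12.05
ee_pos: [0.5088, 0.2343, 0.1565]
eef_rot: [3.141, 0.002, 0.064]
force: [0.3, -0.2, 1.1]
grip_width: 0.0938
grip_force: 0.0
```

Request:
{"method": "carry_out", "body": {"motion": [[[0,0,0.2],0],[[0,0,0.4],0],[[0,0,0.53],0],[[0,0,0.53],0],[[0,0,0.53],0]]}}

```text
time_s: 12.55
ee_pos: [0.5103, 0.2358, 0.0534]
eef_rot: [-3.141, -0.003, 0.065]
force: [-0.1, 0.2, 1.0]
grip_width: 0.094
grip_force: 0.0
```

Request:
{"method": "carry_out", "body": {"motion": [[[0,0,0],0],[[0,0,0],0],[[0,0,0],0],[[0,0,0],0],[[0,0,0],0],[[0,0,0],0],[[0,0,0],0],[[0,0,0],0]], "hand": 1, "force": 12}}

```text
time_s: 13.35
ee_pos: [0.509, 0.2356, 0.0511]
eef_rot: [-3.141, -0.001, 0.066]
force: [0.1, -0.7, 6.2]
grip_width: 0.0626
grip_force: 12.0
```

Request:
{"method": "carry_out", "body": {"motion": [[[0,0,-0.15],0],[[0,0,-0.4],0],[[0,0,-0.65],0],[[0,0,-0.9],0],[[0,0,-1],0],[[0,0,-1],0],[[0,0,-1],0]]}}

```text
time_s: 14.05
ee_pos: [0.5082, 0.2354, 0.2489]
eef_rot: [3.141, 0.002, 0.066]
force: [-0.4, 0.7, -3.2]
grip_width: 0.0626
grip_force: 12.0
```

```bash
python3 - <<'E'
from tilt import *
held('w7')
import seq;seq.seq(49,seq.pts)
E
```

```text
pos [0.5082 0.2354 0.2489] F [-0.4  0.7 -3.2]
-0.03 234 -0.0278 -0.02
-0.025 361 -0.0351 -0.0201
-0.02 86 -0.0369 -0.02
0.02 174 -0.0391 -0.0201
0.025 697 -0.0392 -0.02
0.03 360 -0.0384 -0.02
(-2.6, 190) [ 0.484  -0.2668  0.2164] ([-0.2846, 2.4975, 0.1628], -0.0)
(-2.6, 174) [ 0.484  -0.2668  0.2004] ([-0.2843, 2.4974, 0.2428], -0.0)
(-5.9, 170.7) [ 0.4807 -0.267   0.1971] ([-0.3007, 2.4973, 0.2594], -0.0)
(-8.8, 164.7) [ 0.4778 -0.2672  0.1911] ([-0.3151, 2.4971, 0.2894], -0.0)
(-10, 155) [ 0.4766 -0.2673  0.1814] ([-0.321, 2.497, 0.338], -0.0)
(-12, 151) [ 0.4746 -0.2674  0.1774] ([-0.3309, 2.4969, 0.358], -0.0)
(-14, 146) [ 0.4726 -0.2675  0.1724] ([-0.3408, 2.4968, 0.383], -0.0)
```

Request:
{"method": "carry_out", "body": {"motion": [[[-0.014,0.12,0],0],[[-0.035,0.31,0],0],[[-0.06,0.53,0],0],[[-0.09,0.74,0],0],[[-0.095,0.833,0],0]]}}

```text
time_s: 14.6
ee_pos: [0.4997, 0.0653, 0.2486]
eef_rot: [3.141, 0.003, 0.064]
force: [0.9, -0.0, -1.2]
grip_width: 0.0624
grip_force: 12.0
```

Request:
{"method": "carry_out", "body": {"motion": [[[-0.023,0.2,0],0],[[-0.046,0.4,0],0],[[-0.07,0.6,0],0],[[-0.09,0.79,0],0],[[-0.095,0.833,0],0]]}}

```text
time_s: 15.1
ee_pos: [0.4917, -0.1022, 0.2484]
eef_rot: [-3.141, 0.003, 0.063]
force: [-0.3, 0.5, -3.3]
grip_width: 0.0627
grip_force: 12.0
```

Request:
{"method": "carry_out", "body": {"motion": [[[-0.023,0.2,0],0],[[-0.046,0.4,0],0],[[-0.07,0.6,0],0],[[-0.085,0.74,0],0],[[-0.095,0.82,0],0],[[-0.095,0.833,0],0],[[-0.095,0.833,0],0],[[-0.095,0.833,0],0]]}}

```text
time_s: 15.9
ee_pos: [0.485, -0.2656, 0.2505]
eef_rot: [-3.141, 0.0, 0.067]
force: [-1.0, -0.9, -3.3]
grip_width: 0.0625
grip_force: 12.0
```

```bash
python3 - <<'E'
from tilt import *
held('w8')
import seq;seq.seq(49,seq.pts,h=69.5)
E
```

```text
pos [ 0.485  -0.2656  0.2505] F [-1.  -0.9 -3.3]
-0.03 237 -0.0284 -0.02
-0.025 403 -0.036 -0.02
-0.02 104 -0.0378 -0.02
0.02 154 -0.0392 -0.0207
0.025 678 -0.0397 -0.02
0.03 427 -0.0393 -0.0201
(-2.6, 190) [ 0.484  -0.2668  0.2169] ([-0.0052, 0.0056, 0.1687], 0.0002)
(-2.6, 174) [ 0.484  -0.2668  0.2009] ([-0.0052, 0.0056, 0.2487], 0.0002)
(-5.9, 170.7) [ 0.4807 -0.267   0.1976] ([-0.0217, 0.0055, 0.2652], 0.0002)
(-8.8, 164.7) [ 0.4778 -0.2672  0.1916] ([-0.0362, 0.0053, 0.2952], 0.0002)
(-10, 155) [ 0.4766 -0.2673  0.1819] ([-0.0422, 0.0053, 0.3437], 0.0002)
(-12, 151) [ 0.4746 -0.2674  0.1779] ([-0.0522, 0.0052, 0.3637], 0.0002)
(-14, 146) [ 0.4726 -0.2675  0.1729] ([-0.0622, 0.0051, 0.3887], 0.0002)
```

Request:
{"method": "carry_out", "body": {"motion": [[[-0.003,0.004,0.08],0],[[-0.003,0.004,0.15],0],[[-0.003,0.004,0.2],0],[[-0.003,0.004,0.245],0],[[-0.003,0.004,0.245],0],[[-0.003,0.004,0.245],0]], "force": 10}}

```text
time_s: 16.55
ee_pos: [0.4842, -0.2677, 0.2019]
eef_rot: [3.142, -0.0, 0.066]
force: [-0.4, 0.7, -2.4]
grip_width: 0.0625
grip_force: 10.0
```

Request:
{"method": "carry_out", "body": {"motion": [[[-0.008,0,0.008],0],[[-0.016,0,0.016],0],[[-0.024,0,0.03],0],[[-0.03,0,0.046],0],[[-0.03,0,0.046],0],[[-0.03,0,0.046],0]]}}

```text
time_s: 17.15
ee_pos: [0.4783, -0.2682, 0.1926]
eef_rot: [3.141, -0.001, 0.066]
force: [-0.1, 0.6, 1.8]
grip_width: 0.0626
grip_force: 10.0
```

Request:
{"method": "carry_out", "body": {"motion": [[[-0.004,0,0.012],0],[[-0.008,0,0.024],0],[[-0.01,0,0.036],0],[[-0.012,0,0.048],0],[[-0.012,0,0.048],0]], "force": 6}}

```text
time_s: 17.65
ee_pos: [0.4758, -0.2684, 0.1829]
eef_rot: [3.141, -0.0, 0.066]
force: [-0.6, -0.6, 1.3]
grip_width: 0.0627
grip_force: 6.0
```

```bash
python3 -c "
from tilt import *
held('w9')
import seq;seq.seq(49,seq.pts[-3:],h=69.5)"
```

```text
pos [ 0.4758 -0.2684  0.1829] F [-0.6 -0.6  1.3]
-0.03 292 -0.0281 -0.02
-0.025 369 -0.0342 -0.02
-0.02 27 -0.0339 -0.02
0.015 33 -0.0441 -0.0408
0.02 446 -0.0451 -0.0202
0.025 1335 -0.0455 -0.0201
0.03 230 -0.0346 -0.02
(-10, 155) [ 0.4766 -0.2673  0.1819] ([0.0046, -0.0056, 0.0049], -0.0)
(-12, 151) [ 0.4746 -0.2674  0.1779] ([-0.0054, -0.0057, 0.0249], -0.0)
(-14, 146) [ 0.4726 -0.2675  0.1729] ([-0.0154, -0.0058, 0.0498], -0.0)
```

Request:
{"method": "carry_out", "body": {"motion": [[[-0.005,-0.003,0.012],0],[[-0.009,-0.004,0.024],0],[[-0.012,-0.004,0.036],0],[[-0.014,-0.004,0.047],0],[[-0.014,-0.004,0.047],0]]}}

```text
time_s: 18.2
ee_pos: [0.4726, -0.2677, 0.1729]
eef_rot: [-3.141, 0.001, 0.066]
force: [-1.3, -1.8, -0.1]
grip_width: 0.0622
grip_force: 6.0
```

Request:
{"method": "carry_out", "body": {"motion": [[[0.003,0,0.007],0],[[0.007,0,0.016],0],[[0.007,0,0.016],0]]}}

```text
time_s: 18.5
ee_pos: [0.4741, -0.2676, 0.1702]
eef_rot: [-3.141, 0.001, 0.066]
force: [-4.5, -1.7, 4.1]
grip_width: 0.0624
grip_force: 6.0
```

```bash
python3 -c "
from tilt import *
held('w10')"
```

```text
pos [ 0.4741 -0.2676  0.1702] F [-4.5 -1.7  4.1]
-0.035 11 -0.0205 -0.02
-0.03 227 -0.0276 -0.02
-0.025 122 -0.0288 -0.02
0.01 201 -0.0514 -0.0417
0.015 1069 -0.0533 -0.0314
0.02 1536 -0.0526 -0.0201
0.025 1071 -0.0395 -0.02
0.03 293 -0.0282 -0.02
```

Rim height and tilt are as expected, with a firm seating force. I release and rise.

Request:
{"method": "carry_out", "body": {"motion": [[[0,0,0],0],[[0,0,0],0],[[0,0,0],0],[[0,0,0],0],[[0,0,0],0]], "hand": -1}}

```text
time_s: 19.05
ee_pos: [0.4744, -0.2675, 0.1702]
eef_rot: [-3.141, -0.0, 0.066]
force: [0.1, -0.7, 0.3]
grip_width: 0.0935
grip_force: 0.0
```

Request:
{"method": "carry_out", "body": {"motion": [[[0,0,-0.2],0],[[0,0,-0.45],0],[[0,0,-0.7],0],[[0,0,-0.7],0],[[0,0,-0.7],0],[[0,0,-0.7],0],[[0,0,-0.7],0]]}}

```text
time_s: 19.75
ee_pos: [0.4741, -0.2674, 0.3088]
eef_rot: [-3.14, 0.002, 0.066]
force: [0.3, 0.2, -0.2]
grip_width: 0.0937
grip_force: 0.0
```

```bash
python3 - <<'E'
from chk import *
chk(O,"wrist","w11")
o=ctrl.get_obs();print(o["ee_pos"],o["force"],o["grip_width"])
E
```

```text
wrist axial hist [121 121 120 126 144 183 211 149 445 299 323 342 353 390 382 434 428 608
   0   0   0   0   0]
top 0.1876 rim circ (array([-0.00208842, -0.00144698]), np.float64(0.02924737200331743)) plane [ 0.001 -0.005  0.186] 906
[ 0.47413149 -0.26745136  0.30905355] [-0.05950353  0.079712   -0.45234997] 0.09378315527877135
```

View pics/w11.png

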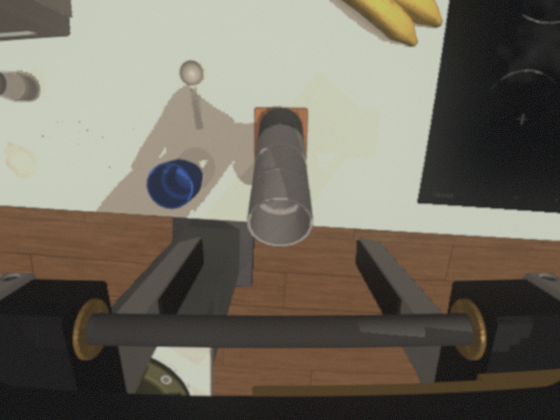

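The stack is straight at (280,180). The rim is at 187.6 mm (188 expected), the tilt is under 0.01 rad and the sideways offset is under 3 mm. The gripper is clear of everything.

```bash
python3 -c "
from station import ctrl
print(ctrl.hand_in())"
```

```text
the job is handed in; nothing more can be done
None
```

Both loose steel tumblers are nested in the stand as one straight, fully seated stack by my last wrist-camera check, the gripper is clear, and the job was handed in at about 20 s of the 53 s limit; the hand-in returned no verdict.

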